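# Cam-clamp a glued rosette blank

## Robot

A 6-joint arm with a two-finger parallel gripper is mounted at the origin on the work surface. World frame = base frame: x ahead of the robot, y to its left, z up, the work surface at z = 0. Lengths are in m, angles in rad, forces in N, time in s.
With the tool pointing down it reaches from about 0.35 to 0.975 m from the base axis. Payload 4.9 kg.
Tool frame: the origin (TCP) lies at the very end of the fingers, on their centre line; the grasp point (between the pads) lies 19 mm behind it; z points along the fingers, y is the direction in which the jaws open and shut (so a half turn about z gives the same grasp; the last joint's range is limited). The gripper opens to 85 mm and grips with 20 to 120 N. Pads are 22 mm wide; open, the fingers measure 114 mm over their backs; the gripper's body (76 mm by 85 mm) begins 54 mm behind the grasp point. The pads swing forward as they close: fully open they stand 13 mm farther back than shut.
Start: joints at [-1.24, 0.053, 1.613, -0, 1.476, -0.119], TCP at [0.272, -0.563, 0.231] pointing down, gripper open.
Joint ranges: [-3.01, 3.01], [-1.01, 2.22], [0.06, 2.58], [-1.02, 4.17], [0.09, 2.62], [-3.14, 3.14]. Speed limits (rad/s): [2.57, 2.57, 3.14, 3.14, 3.14, 3.14].

## Interface

Orientations are given as a unit quaternion [w, x, y, z].
In Python, from plant import monitor, eyes, manip gives the robot as it stands.
- The arm moves only by the tool step_arm, never from a script. Its argument "motion" is a list of rows, each a list of 7 numbers: the shift along the world's x, y, z scaled (see below), then the turn, a rotation vector about the world's x, y, z scaled (see below), then the closure in counts, from 0 (fully open) to 255 (shut). In form: [[x, y, z, ax, ay, az, grip], ...]. A call has 1 to 10 rows; each row is the pose to reach, as a shift and turn from the pose commanded when the call began; what a row does not reach only later rows make up. The controller multiplies each number of a shift by 0.5 m and each number of a turn by 1.5 rad. A row lasts 1/10 s, in which the tool goes at most 50 mm and 8.59 degrees, less where a joint would pass 70% of its speed; a pose out of reach is approached as far as the arm can. A call with a number of a shift or a turn outside -1 to 1 is refused whole. A call with a gripper value outside its range is refused whole. The fingers move at their own pace and stop on an object; the grip force is fixed at half the most. Time passes only in rows, so rows that repeat a pose let the fingers close. It gives the time, the measured TCP pose, the force and the opening at its end, in the units of the state.
- monitor.state(): the state, without advancing time (a new reading comes with each control period).
- eyes.grab_frame(name): name is "scene" or "top"; returns a dict with "pixels" (480x640x3 uint8, red, green, blue), "mtx" (3x3 intrinsics, pixels), "dist" ([k1, k2, p1, p2, k3] as OpenCV has them; the pictures are not rectified), "rvec" (rotation vector, rad) and "tvec" (3), from world to camera coordinates, as OpenCV has them. Camera axes: x right, y down, z forward; pixel columns grow to the right and rows downward; lengths in m; the calibration is good to about 2 mm. A picture is of the moment at which its call begins. There is no depth.
- manip.job_done(): hands the job in, once; it reports no verdict.
Trained networks look in the newest picture that a camera, given by its name, has taken for a name from the list of things; names that differ only in an ending like _2 or _b are one class to them, and where a whole thing is asked for, a point or a joint stands for the part that bears it (a point fixed in the world has none). Each returns a list of dicts, best first, with "p" (0 to 1); they miss things now and then, are a little off and sometimes report something else, mostly with a low value. They report only what shows in the picture. A call takes as long as a camera call. They do not tell look-alikes from the thing itself.
- eyes.look_for(name, camera): "box" ([centre column, centre row, width, height] in pixels, round what is visible of it).
- eyes.pinpoint(name, camera): "uv" ([column, row] in pixels: a listed point, or the origin of a listed thing).
The state is a dict: "time": time; "joint_pos": joint angles; "joint_vel": joint speeds; "joint_efforts": joint torques, N m; "tool_pos": TCP position; "tool_rot": TCP orientation; "contact_force": force on the tool from outside, world axes, zero at the start; "ft_torque": the same for the moment, N m; "gripper_width": opening from 0.0 (shut) to 1.0 (fully open).
Only numpy, scipy, OpenCV 4.12 (cv2) and the standard library are available. Lean on these libraries where they do the work, as an engineer would, in place of code of your own. Each camera call takes 0.05 s, during which the arm holds its last target.

## Task

One of the two bench cam clamps has a freshly glued round wooden blank under its pad. With that clamp's lever still up, screw its nut whichever way brings the pad down (the thread may be left- or right-handed) until the pad just meets the top of the blank, then flip the lever all the way over to lock it. Leave the blank where it lies, the other clamp as it is and the things around undisturbed.

Things in the scene. Friction and masses are not known exactly. Their poses are not given: they have to be found in the camera images.
- blank_top (a point): centre of the upper face of the glued blank: two stacked wooden discs (dark below, lighter above) 76 mm across and 30 mm tall together, lying loose on the bed of one of the two clamps under its pad; the face is level, 50 mm above the table; z is up
- clamp_a: bench cam clamp fixed to the table: grey base 150 x 130 x 20 mm (its top is the bed), steel column 155 mm tall at x = 45 mm, grey arm from it to -x over the bed, arm top 112 mm above the table. Origin: centre of the underside; x from pad to column and lever, y left, z up. The vertical spindle is at x = -30 mm, y = 0. Both clamps look alike
- clamp_a_pad: round rubber pressure pad, 36 mm across, on the spindle; origin: centre of its underside. Starts 8 to 13 mm above where a blank's top is. Sprung, 2 N per mm pushed in; the lever lowers arm, nut and pad by 8 mm in all (evenly as it swings), so a pad that just meets the blank with the lever up locks at about 15 N, the right force
- clamp_a_nut_grip (a point): centre of the nut's grip: fluted dark steel knob, 37 mm across, 28 mm tall, vertical axis; top 10 mm above this point, foot 18 mm below and 10 mm clear of the arm; up to 22 mm of spindle (12 mm thick) sticks out on top. It turns at constant height with about 0.15 N m and stays where it is left
- clamp_a_nut (a joint): turn of the nut, rad, growing anticlockwise seen from above. One way lowers the pad 3.2 mm per rad (20 mm a turn), the other raises it and meets a stop 0.2 to 1.2 rad from the start. Which way is not marked and the two clamps need not be alike: find it by trying
- clamp_a_lever_grip (a point): centre of the wooden barrel at the end of this clamp's cam lever: 22 mm across, 26 mm long along the clamp's x, flat ends, on a steel bar 10 x 12 mm, 95 mm from the pivot. Starts pointing up, leaning up to 25 degrees to the clamp's +y
- clamp_a_pivot (a point): pivot of this clamp's lever, 140 mm above the table; its axis is the clamp's x axis
- clamp_a_lever (a joint): angle of this clamp's cam lever, rad: 0 to 0.25 at the start (up, open), growing as it swings over the top towards the clamp's -y; 1.9 is its stop (locked, lying nearly level to -y). It stays where it is left; some 2 to 5 N at the barrel moves it
- clamp_b: bench cam clamp fixed to the table: grey base 150 x 130 x 20 mm (its top is the bed), steel column 155 mm tall at x = 45 mm, grey arm from it to -x over the bed, arm top 112 mm above the table. Origin: centre of the underside; x from pad to column and lever, y left, z up. The vertical spindle is at x = -30 mm, y = 0. Both clamps look alike
- clamp_b_pad: round rubber pressure pad, 36 mm across, on the spindle; origin: centre of its underside. Starts 8 to 13 mm above where a blank's top is. Sprung, 2 N per mm pushed in; the lever lowers arm, nut and pad by 8 mm in all (evenly as it swings), so a pad that just meets the blank with the lever up locks at about 15 N, the right force
- clamp_b_nut_grip (a point): centre of the nut's grip: fluted dark steel knob, 37 mm across, 28 mm tall, vertical axis; top 10 mm above this point, foot 18 mm below and 10 mm clear of the arm; up to 22 mm of spindle (12 mm thick) sticks out on top. It turns at constant height with about 0.15 N m and stays where it is left
- clamp_b_nut (a joint): turn of the nut, rad, growing anticlockwise seen from above. One way lowers the pad 3.2 mm per rad (20 mm a turn), the other raises it and meets a stop 0.2 to 1.2 rad from the start. Which way is not marked and the two clamps need not be alike: find it by trying
- clamp_b_lever_grip (a point): centre of the wooden barrel at the end of this clamp's cam lever: 22 mm across, 26 mm long along the clamp's x, flat ends, on a steel bar 10 x 12 mm, 95 mm from the pivot. Starts pointing up, leaning up to 25 degrees to the clamp's +y
- clamp_b_pivot (a point): pivot of this clamp's lever, 140 mm above the table; its axis is the clamp's x axis
- clamp_b_lever (a joint): angle of this clamp's cam lever, rad: 0 to 0.25 at the start (up, open), growing as it swings over the top towards the clamp's -y; 1.9 is its stop (locked, lying nearly level to -y). It stays where it is left; some 2 to 5 N at the barrel moves it
- caul: thin plywood disc, 76 mm across, 10 mm thick, on the bed of the clamp that has no blank; origin under its centre; a bystander
- pin1: wooden clothes pin lying on its side, 78 x 10 x 13 mm, origin under its centre; a bystander
- pin2: like pin1; a bystander
- pin3: like pin1; a bystander
- glue: white glue bottle, 60 mm across, 160 mm tall, origin under its centre; a bystander
- scraper: steel card scraper 120 x 60 x 5 mm, origin under its centre; a bystander
- block_plane: small hand plane 150 x 45 x 55 mm, origin under its centre; a bystander
- pot: white ceramic pot 76 mm across, 100 mm tall, origin under its centre; a bystander
Things that resemble listed ones, but are neither listed nor needed, are in the scene too. Leave any purple look-alike of the clamp_a alone. What is shaped like the clamp_b but purple is not meant.

How it is judged:
On the way, in this order (a step that is already met when the one before it is completed fails the run):
1. with the lever still up, the pad of the clamp that has the blank is brought down to within 3 mm of the blank (((horizontal distance between blank_top and clamp_a_pad below 0.04 m and z of clamp_a_pad in the frame of blank_top below 0.003 m and value of joint clamp_a_lever below 0.45 rad) or (horizontal distance between blank_top and clamp_b_pad below 0.04 m and z of clamp_b_pad in the frame of blank_top below 0.003 m and value of joint clamp_b_lever below 0.45 rad))), for 0.2 s.
2. then its lever is flipped over to the locked side (((horizontal distance between blank_top and clamp_a_pad below 0.04 m and value of joint clamp_a_lever above 1.75 rad) or (horizontal distance between blank_top and clamp_b_pad below 0.04 m and value of joint clamp_b_lever above 1.75 rad))), for 0.2 s.
At the end, for the whole second after the job is handed in: The lever of the clamp with the blank is fully over (beyond 1.75 rad of 1.9), its pad presses the blank with 10 to 22 N, the blank lies flat and still within 10 mm of where it was, and the other clamp's pad is within 3 mm of where it was (((horizontal distance between blank_top and clamp_a_pad below 0.04 m and value of joint clamp_a_lever above 1.75 rad and contact force between clamp_a_pad and blank between 10 and 22 N and distance of blank_top from where it was at the start of the episode below 0.01 m and angle between blank_top's own z axis and vertical below 0.05 rad and linear speed of blank below 0.01 m/s and distance of clamp_b_pad from where it was at the start of the episode below 0.003 m) or (horizontal distance between blank_top and clamp_b_pad below 0.04 m and value of joint clamp_b_lever above 1.75 rad and contact force between clamp_b_pad and blank between 10 and 22 N and distance of blank_top from where it was at the start of the episode below 0.01 m and angle between blank_top's own z axis and vertical below 0.05 rad and linear speed of blank below 0.01 m/s and distance of clamp_a_pad from where it was at the start of the episode below 0.003 m))); the robot touches nothing.
It fails at once if a thing lying around pushed more than 30 mm (distance of any of caul, pin1, pin2, pin3, glue, scraper, block_plane, pot from where it was at the start of the episode above 0.03 m).
It also fails if it takes over 67 s, if anything falls off the work surface, if the arm or the gripper's body presses on something with over 40 N, if the wrist force passes 120 N, or if a joint passes its speed limit or range.

## Working session

There is one attempt and no reset: what is moved stays moved. The work goes in short steps, Python scripts to look and compute and a tool call to move; the robot and the scene stay as the last step left them, time stands still between calls to the robot, and variables do not carry over. Pictures are saved under pics/ and viewed, and the job is handed in when it is done.

Besides the shell and the picture viewer there is one more tool, called after "Emit:" as name(argument=value, ...) on one line, values as JSON. step_arm: Moves the arm, as the interface text tells. Its arguments: {"type":"object","properties":{"motion":{"type":"array","items":{"type":"array","items":{"type":"number"}}}},"required":["motion"]}

```bash
ls; mkdir -p pics; cat > h.py <<'E'
import numpy as np, cv2
from plant import monitor, eyes, manip
def save(f,name): cv2.imwrite('pics/'+name,cv2.cvtColor(f['pixels'],cv2.COLOR_RGB2BGR))
def cam(f):
    R=cv2.Rodrigues(np.array(f['rvec'],float))[0]; t=np.array(f['tvec'],float).ravel(); return R,t
def ray(f,uv):
    R,t=cam(f)
    p=cv2.undistortPoints(np.array([[uv]],float),np.array(f['mtx'],float),np.array(f['dist'],float))[0,0]
    d=R.T@np.array([p[0],p[1],1.]); o=-R.T@t
    return o,d/np.linalg.norm(d)
def atz(f,uv,z):
    o,d=ray(f,uv); return o+d*(z-o[2])/d[2]
def proj(f,P):
    return cv2.projectPoints(np.array(P,float).reshape(-1,1,3),np.array(f['rvec'],float),np.array(f['tvec'],float),np.array(f['mtx'],float),np.array(f['dist'],float))[0].reshape(-1,2)
E
python3 - <<'E'
from h import *
import pickle
s=eyes.grab_frame('scene');t=eyes.grab_frame('top')
save(s,'s0.png');save(t,'t0.png')
pickle.dump((s,t),open('f0.pkl','wb'))
for c in('scene','top'):
    f=dict(scene=s,top=t)[c]; R,tt=cam(f); print(c,'campos',-R.T@tt)
for n,z in [('blank_top',.05),('clamp_a_nut_grip',.14),('clamp_a_lever_grip',.23),('clamp_a_pivot',.14),('clamp_a',0)]:
    for c,f in(('scene',s),('top',t)):
        for d in eyes.pinpoint(n,c)[:4]:
            print(n,c,round(d['p'],2),np.round(d['uv'],1),np.round(atz(f,d['uv'],z),3))
print(monitor.state())
E
```

```text
pics
scene campos [0.82486599 0.5964633  0.85460922]
top campos [0.26415783 0.00490568 1.37283539]
blank_top scene 0.76 [304.8 219.9] [ 0.43  -0.156  0.05 ]
blank_top top 0.53 [362.8 250.6] [ 0.447 -0.166  0.05 ]
clamp_a_nut_grip scene 0.71 [300.4 192.7] [ 0.437 -0.166  0.14 ]
clamp_a_nut_grip scene 0.61 [202.1 164.8] [ 0.621 -0.399  0.14 ]
clamp_a_nut_grip top 0.57 [449.9 186.3] [ 0.628 -0.419  0.14 ]
clamp_a_nut_grip top 0.47 [364.6 251.7] [ 0.432 -0.16   0.14 ]
clamp_a_lever_grip scene 0.61 [155.7 154.7] [ 0.736 -0.371  0.23 ]
clamp_a_lever_grip scene 0.54 [280.1 190.6] [ 0.523 -0.098  0.23 ]
clamp_a_lever_grip scene 0.17 [378.1 471.4] [0.661 0.49  0.23 ]
clamp_a_lever_grip top 0.71 [441.1 141.6] [ 0.731 -0.371  0.23 ]
clamp_a_lever_grip top 0.52 [344.9 216.3] [ 0.516 -0.097  0.23 ]
clamp_a_pivot scene 0.86 [271.4 211.7] [ 0.532 -0.135  0.14 ]
clamp_a_pivot scene 0.61 [159.8 170.3] [ 0.731 -0.431  0.14 ]
clamp_a_pivot top 0.94 [359.4 214.9] [ 0.54  -0.147  0.14 ]
clamp_a_pivot top 0.76 [445.  156.3] [ 0.721 -0.41   0.14 ]
clamp_a scene 0.87 [348.1 330.5] [0.489 0.166 0.   ]
clamp_
[... 390 characters left out ...]
nt_pos': array([-1.23999312e+00,  5.26546734e-02,  1.61288321e+00,  1.33883139e-05,
        1.47599786e+00, -1.19012784e-01]), 'joint_vel': array([-9.11315188e-05,  7.97960731e-04, -1.76791556e-03, -2.45411483e-03,
       -1.85873361e-03,  2.18154458e-03]), 'joint_efforts': array([-3.88374610e-04, -3.93413615e+01, -3.70232570e+01, -1.99940832e-04,
        8.31431917e-04, -4.69821259e-06]), 'tool_pos': array([ 0.27174311, -0.56282137,  0.23134175]), 'tool_rot': array([2.75917358e-05, 9.74814771e-01, 2.23016057e-01, 9.63446207e-06]), 'contact_force': array([ 0.32259292,  0.33206221, -0.6775717 ]), 'ft_torque': array([-0.02898622,  0.00126558, -0.04031495]), 'gripper_width': 0.9994463194434938}
```

View pics/s0.png

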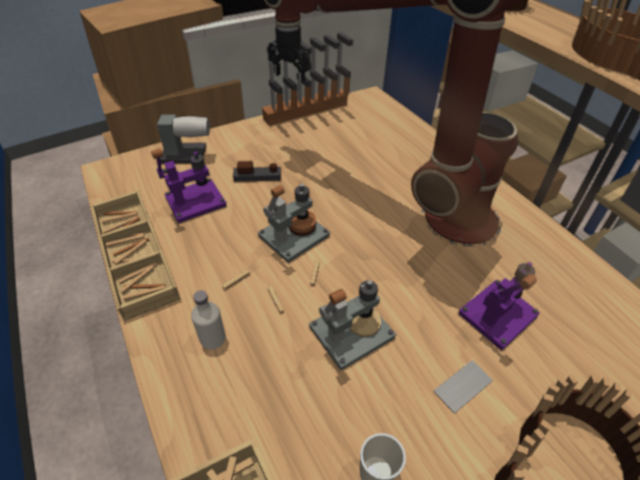

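View pics/t0.png

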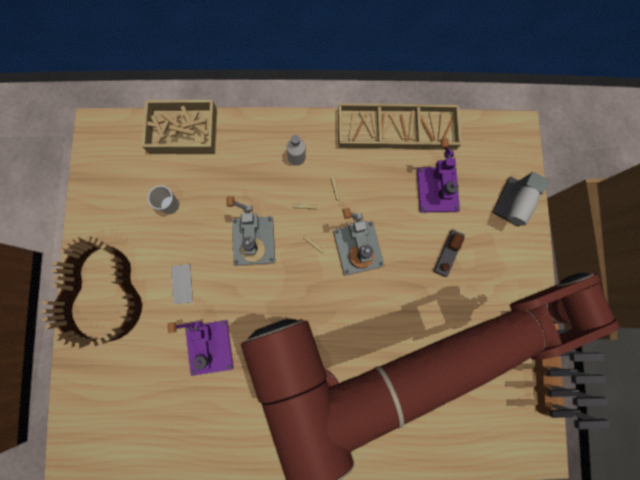

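```bash
python3 - <<'E'
import pickle
from h import *
s,t=pickle.load(open('f0.pkl','rb'))
def crop(f,x0,y0,x1,y1,n):
    k=min(800/(x1-x0),600/(y1-y0))
    im=cv2.resize(f['pixels'][y0:y1,x0:x1],None,fx=k,fy=k,interpolation=cv2.INTER_CUBIC)
    cv2.imwrite('pics/'+n,cv2.cvtColor(im,cv2.COLOR_RGB2BGR))
crop(s,110,110,370,305,'s0c.png'); crop(t,300,110,500,300,'t0c.png')
E
```

```text
(no output)
```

View pics/s0c.png

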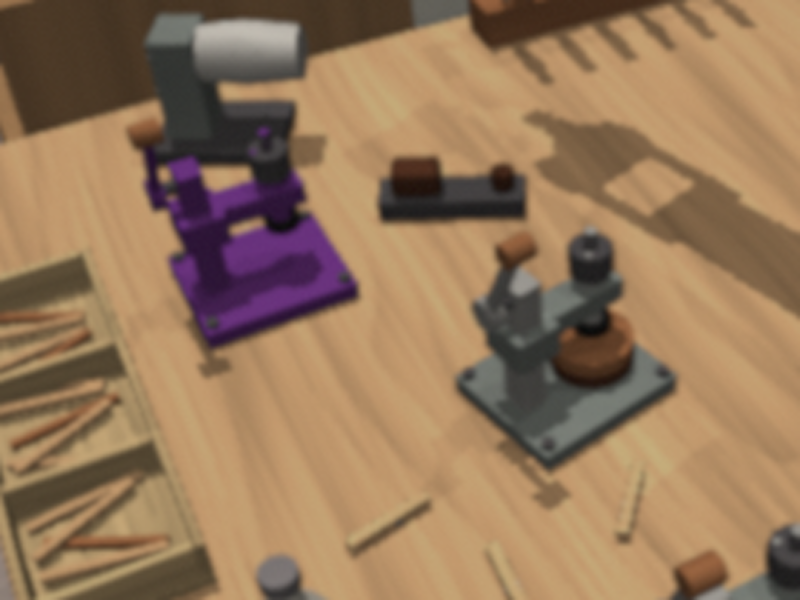

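View pics/t0c.png

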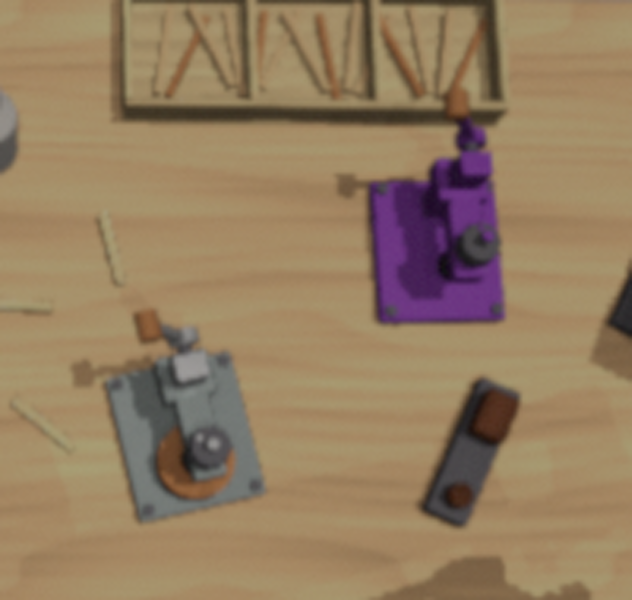

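The pictures show the blank (brown, two discs) in the grey clamp at top pixel (359,248). The other grey clamp at (254,241) holds the thin pale caul, and the purple ones are look-alikes. I'll refine the pose from the base corners and both views.

```bash
cat > tri.py <<'E'
from h import *
def tri(s,uvs,t,uvt):
    o1,d1=ray(s,uvs);o2,d2=ray(t,uvt)
    A=np.stack([d1,-d2],1); k=np.linalg.lstsq(A,o2-o1,rcond=None)[0]
    a=o1+k[0]*d1;b=o2+k[1]*d2
    return (a+b)/2,np.linalg.norm(a-b)
E
python3 - <<'E'
import pickle
from tri import *
s,t=pickle.load(open('f0.pkl','rb'))
print('nut',tri(s,(300.4,192.7),t,(364.6,251.7)))
print('lev',tri(s,(280.1,190.6),t,(344.9,216.3)))
print('piv',tri(s,(271.4,211.7),t,(359.4,214.9)))
print('top',tri(s,(304.8,219.9),t,(362.8,250.6)))
# base top corners, picture order far-left, far-right, near-right, near-left (top view)
ct=np.array([(107,382),(228,352),(267,492),(141,520)])/3.158+[300,110]
k=800/260
cs=np.array([(548,466),(458,382),(676,378)])/k+[110,110]
T=np.array([atz(t,u,.02) for u in ct]); S=np.array([atz(s,u,.02) for u in cs])
print(np.round(T,3)); print('scene far-left, far-right, near-left',np.round(S,3))
c=T.mean(0); ax=(T[0]+T[1]-T[2]-T[3])[:2]; yaw=np.arctan2(ax[1],ax[0])
ay=(T[0]+T[3]-T[1]-T[2])[:2]; print('center',c,'yaw',yaw,np.arctan2(-ay[0],ay[1]))
from scipy.optimize import least_squares
m=np.array([(75,65),(75,-65),(-75,-65),(-75,65)])/1e3
def pts(p,xyz):
    xyz=np.atleast_2d(np.array(xyz,float)); cc,ss=np.cos(p[2]),np.sin(p[2])
    return np.c_[p[0]+cc*xyz[:,0]-ss*xyz[:,1],p[1]+ss*xyz[:,0]+cc*xyz[:,1],xyz[:,2]]
def r(p):
    P=pts(p,np.c_[m,np.full(4,.02)])
    n=pts(p,[[-.03,0,.14]])
    return np.r_[(proj(t,P)-ct).ravel(),(proj(s,P[[0,1,3]])-cs).ravel(),(proj(t,n)-(364.6,251.7)).ravel(),(proj(s,n)-(300.4,192.7)).ravel()]
q=least_squares(r,[.464,-.161,.2],x_scale=[.01,.01,.1],loss='soft_l1'); print(q.x,np.round(q.fun,1))
p=q.x; np.save('pose.npy',p)
print('nut',pts(p,[-.03,0,.14]),'piv?',pts(p,[.06,0,.14]))
E
```

```text
nut (array([ 0.43489105, -0.16206826,  0.14089859]), np.float64(0.007949353840667094))
lev (array([ 0.51910726, -0.09856205,  0.2270754 ]), np.float64(0.00620289291789105))
piv (array([ 0.53530336, -0.14362197,  0.1369819 ]), np.float64(0.01244362702594585))
top (array([ 0.43896066, -0.15959093,  0.05440818]), np.float64(0.019589905535429927))
[[ 0.514 -0.079  0.02 ]
 [ 0.545 -0.202  0.02 ]
 [ 0.403 -0.238  0.02 ]
 [ 0.376 -0.112  0.02 ]]
scene far-left, far-right, near-left [[ 0.524 -0.069  0.02 ]
 [ 0.55  -0.193  0.02 ]
 [ 0.38  -0.108  0.02 ]]
center [ 0.45974412 -0.15784098  0.02      ] yaw 0.23741443765774084 0.2316938249223936
[ 0.46238497 -0.15589843  0.2325887 ] [-1.3 -1.9 -0.2 -1.5 -0.4 -0.3 -0.6  0.4  0.2 -2.2 -1.3 -2.1  1.3 -1.2
  1.  -0.5  2.   0.3]
nut [[ 0.43319278 -0.16281335  0.14      ]] piv? [[ 0.52076934 -0.14206859  0.14      ]]
```

```bash
python3 - <<'E'
import pickle
from h import *
s,t=pickle.load(open('f0.pkl','rb'))
p=np.load('pose.npy')
def pts(p,xyz):
    xyz=np.atleast_2d(np.array(xyz,float)); cc,ss=np.cos(p[2]),np.sin(p[2])
    return np.c_[p[0]+cc*xyz[:,0]-ss*xyz[:,1],p[1]+ss*xyz[:,0]+cc*xyz[:,1],xyz[:,2]]
out=[]
for f,(x0,y0,x1,y1) in((s,(255,170,335,260)),(t,(325,195,405,285))):
    k=6
    im=cv2.resize(f['pixels'][y0:y1,x0:x1],None,fx=k,fy=k,interpolation=cv2.INTER_CUBIC)
    im2=im.copy()
    a=np.linspace(0,2*np.pi,60)
    for r,z,x,c in((.0185,.15,-.03,(255,0,0)),(.0185,.122,-.03,(255,255,0)),(.038,.05,-.03,(0,255,0)),(.018,.0605,-.03,(0,255,255))):
        P=pts(p,np.c_[x+r*np.cos(a),r*np.sin(a),np.full(60,z)])
        uv=((proj(f,P)-[x0-.5+.0,y0-.5])*k).astype(int)
        cv2.polylines(im2,[uv],True,c,1)
    out.append(np.hstack([im[:,:400],im2[:,:400]])[:540])
for i,o in enumerate(out): cv2.imwrite(f'pics/ov{i}.png',cv2.cvtColor(o,cv2.COLOR_RGB2BGR))
E
```

```text
(no output)
```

View pics/ov0.png

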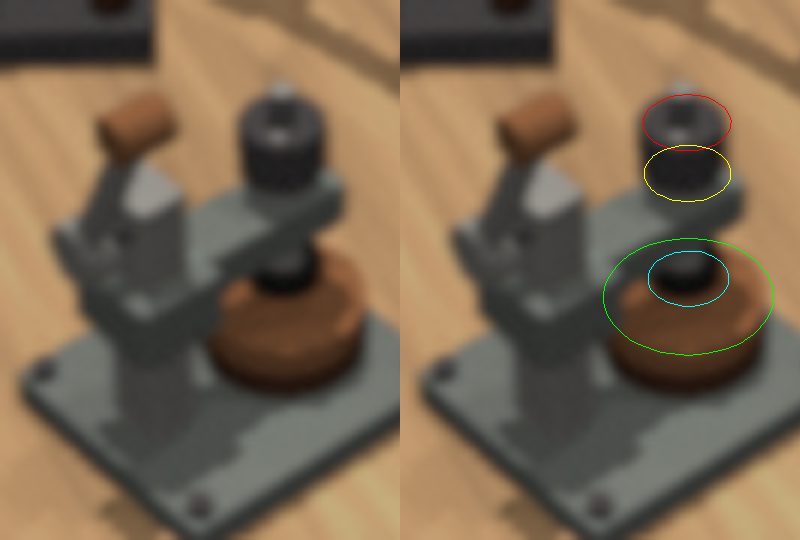

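View pics/ov1.png

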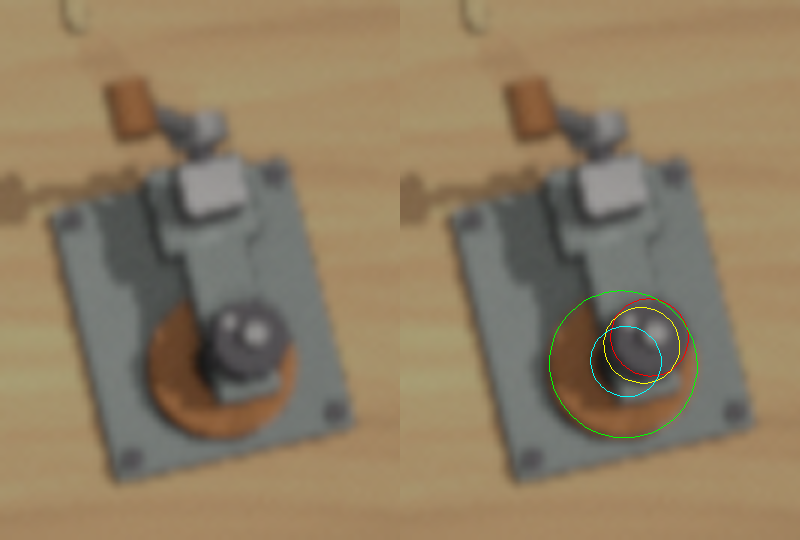

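```bash
python3 - <<'E'
import pickle
from h import *
s,t=pickle.load(open('f0.pkl','rb'))
p=np.load('pose.npy'); 
print(s['mtx'],s['dist'],t['mtx'],t['dist'])
from scipy.optimize import least_squares
def pts(p,xyz):
    xyz=np.atleast_2d(np.array(xyz,float)); cc,ss=np.cos(p[2]),np.sin(p[2])
    return np.c_[p[0]+cc*xyz[:,0]-ss*xyz[:,1],p[1]+ss*xyz[:,0]+cc*xyz[:,1],xyz[:,2]]
ct=np.array([(107,382),(228,352),(267,492),(141,520)])/3.158+[300,110]
# knob top face centres picked by eye
kt=np.array([250,337])/6+[324.5,194.5]; ks=np.array([282,124])/6+[254.5,169.5]
m=np.array([(75,65),(75,-65),(-75,-65),(-75,65)])/1e3
for use in('t','ts'):
    def r(p):
        P=pts(p,np.c_[m,np.full(4,.02)]); n=pts(p,[[-.03,0,.15]])
        e=[(proj(t,P)-ct).ravel(),(proj(t,n)-kt).ravel()]
        if 's' in use: e.append((proj(s,n)-ks).ravel())
        return np.concatenate(e)
    q=least_squares(r,p,x_scale=[.01,.01,.1]); print(q.x,np.round(q.fun,1),pts(q.x,[[-.03,0,.14]]))
print('knob only',atz(t,kt,.15),atz(s,ks,.15))
p=q.x;np.save('pose.npy',p)
x0,y0,k=255,170,6
im=cv2.resize(s['pixels'][y0:y0+100,x0:x0+100],None,fx=k,fy=k,interpolation=cv2.INTER_CUBIC)
a=np.linspace(0,2*np.pi,60)
L=[np.c_[m,np.full(4,z)] for z in(0,.02)]+[np.c_[-.03+r*np.cos(a),r*np.sin(a),np.full(60,z)] for r,z in((.0185,.15),(.0185,.122),(.038,.05),(.038,.02),(.018,.0605))]
for P in L:
    uv=((proj(s,pts(p,P))-[x0-.5,y0-.5])*k).astype(int); cv2.polylines(im,[uv],True,(0,255,0),1)
cv2.imwrite('pics/ov2.png',cv2.cvtColor(im,cv2.COLOR_RGB2BGR))
E
```

```text
[[436.80755041   0.         315.99044065]
 [  0.         436.80755041 231.54041686]
 [  0.           0.           1.        ]] [-0.10263856  0.          0.          0.          0.        ] [[434.02747079   0.         313.59961767]
 [  0.         434.02747079 237.14029953]
 [  0.           0.           1.        ]] [-0.05671713  0.          0.          0.          0.        ]
[ 0.4604871  -0.15742697  0.23358211] [-0.8 -1.2  0.3 -0.9  0.1  0.3 -0.1  1.   0.5  0.7] [[ 0.43130179 -0.16437088  0.14      ]]
[ 0.46129625 -0.15745762  0.2342063 ] [-0.9 -1.5  0.3 -1.2  0.1 -0.  -0.1  0.8  0.5  0.4  0.9 -0.7] [[ 0.43211528 -0.16441975  0.14      ]]
knob only [ 0.43336574 -0.16300112  0.15      ] [ 0.43555586 -0.16297011  0.15      ]
```

View pics/ov2.png

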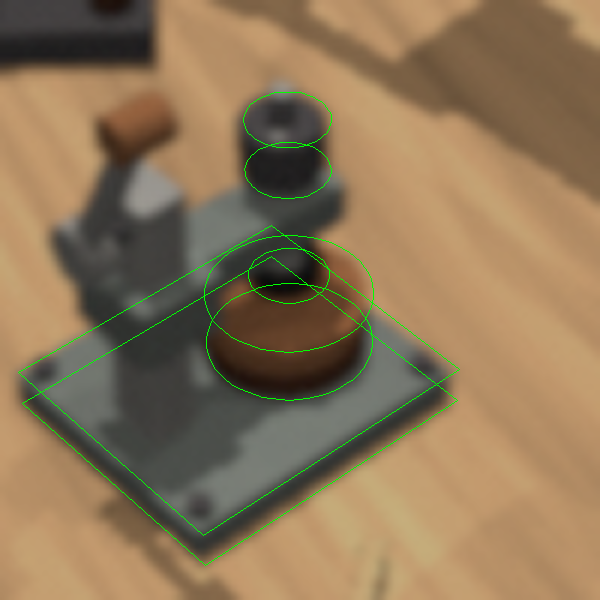

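The overlay fits. The knob is at about (0.434, -0.163) in both views, within 2 mm. I'll move above it.

Emit:
step_arm(motion=[[0.03,0.075,0.02,0,0,0.05,80],[0.065,0.16,0.04,0,0,0.1,80],[0.1,0.24,0.058,0,0,0.16,80],[0.13,0.325,0.058,0,0,0.22,80],[0.165,0.405,0.058,0,0,0.28,80],[0.2,0.485,0.058,0,0,0.34,80],[0.23,0.57,0.058,0,0,0.4,80],[0.265,0.65,0.058,0,0,0.46,80],[0.295,0.73,0.058,0,0,0.51,80],[0.325,0.8,0.058,0,0,0.51,80]])

```text
time: 1.6
tool_pos: [0.4346, -0.1609, 0.2606]
tool_rot: [0.0, 0.821, 0.571, 0.0]
contact_force: [1.1, -1.1, 0.5]
gripper_width: 0.688
```

```bash
python3 - <<'E'
from h import *
s=eyes.grab_frame('scene');t=eyes.grab_frame('top')
save(s,'s1.png');save(t,'t1.png')
for f,n,(x0,y0) in((s,'s1c.png',(230,90)),(t,'t1c.png',(290,160))):
    im=cv2.resize(f['pixels'][y0:y0+150,x0:x0+150],None,fx=4,fy=4,interpolation=cv2.INTER_CUBIC)
    cv2.imwrite('pics/'+n,cv2.cvtColor(im,cv2.COLOR_RGB2BGR))
print({k:np.round(v,4) for k,v in monitor.state().items()})
E
```

```text
{'time': np.float64(1.7), 'joint_pos': array([-5.1260e-01, -3.6570e-01,  1.9371e+00,  1.3000e-03,  1.5695e+00,
       -1.6250e-01]), 'joint_vel': array([-0.069 ,  0.009 , -0.0047, -0.0456, -0.0073, -0.048 ]), 'joint_efforts': array([  1.658 , -22.2799, -37.658 ,   0.2912,   0.0428,   0.2861]), 'tool_pos': array([ 0.4353, -0.1594,  0.2606]), 'tool_rot': array([0.000e+00, 8.194e-01, 5.732e-01, 7.000e-04]), 'contact_force': array([-0.7845, -0.1689, -0.0398]), 'ft_torque': array([ 0.0071, -0.0207,  0.0142]), 'gripper_width': np.float64(0.6868)}
```

View pics/s1c.png

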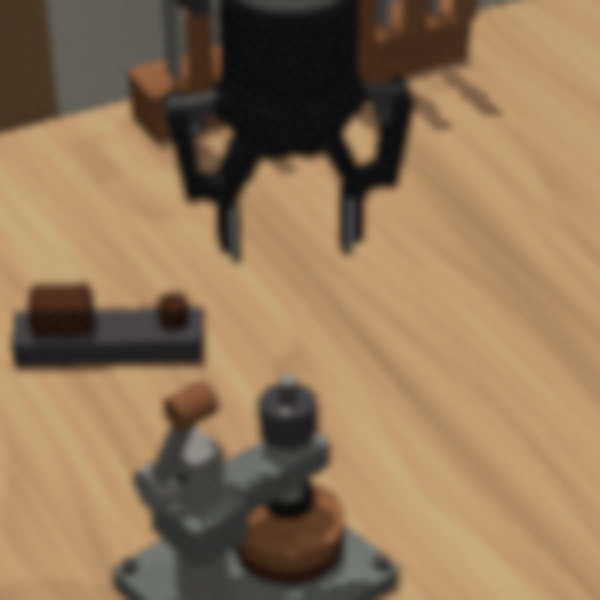

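View pics/t1c.png

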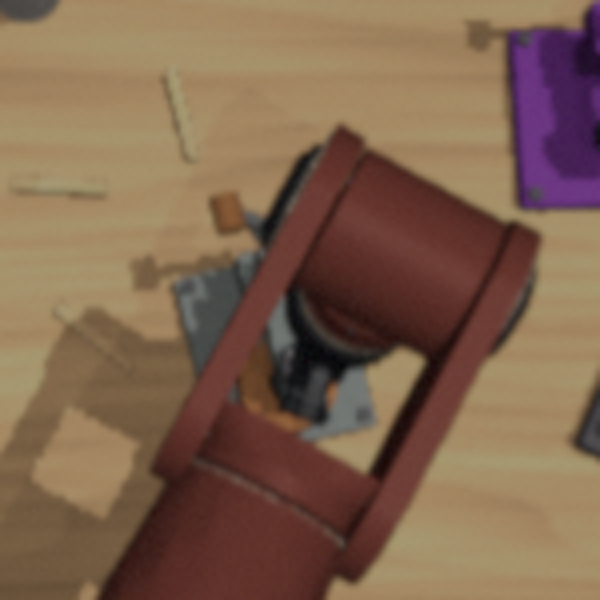

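The tool is over the knob with its fingertips straddling it: mid column about 292 against the knob's 288 in the scene crop. I'll descend part-way and settle.

Emit:
step_arm(motion=[[0,0,-0.05,0,0,0,80],[0,0,-0.1,0,0,0,80],[0,0,-0.15,0,0,0,80],[0,0,-0.15,0,0,0,80]])

```text
time: 2.1
tool_pos: [0.4318, -0.1622, 0.1813]
tool_rot: [-0.003, 0.821, 0.57, -0.002]
contact_force: [-0.2, -0.1, -0.9]
gripper_width: 0.684
```

```bash
python3 - <<'E'
from h import *
s=eyes.grab_frame('scene')
x0,y0=250,130
im=cv2.resize(s['pixels'][y0:y0+100,x0:x0+100],None,fx=6,fy=6,interpolation=cv2.INTER_CUBIC)
cv2.imwrite('pics/s2c.png',cv2.cvtColor(im,cv2.COLOR_RGB2BGR))
print({k:np.round(v,4) for k,v in monitor.state().items()})
E
```

```text
{'time': np.float64(2.15), 'joint_pos': array([-5.2060e-01, -3.1680e-01,  2.0278e+00, -2.0000e-04,  1.4345e+00,
       -1.6380e-01]), 'joint_vel': array([ 0.0013, -0.0222, -0.0572, -0.0007,  0.0028, -0.0005]), 'joint_efforts': array([ 6.61000e-02, -2.18977e+01, -3.52576e+01, -1.00000e-04,
       -1.96000e-02, -2.70000e-03]), 'tool_pos': array([ 0.433 , -0.1628,  0.1837]), 'tool_rot': array([-0.0017,  0.8213,  0.5704, -0.0009]), 'contact_force': array([ 0.2354, -0.1297,  0.179 ]), 'ft_torque': array([ 0.0262, -0.0098, -0.0036]), 'gripper_width': np.float64(0.6873)}
```

View pics/s2c.png

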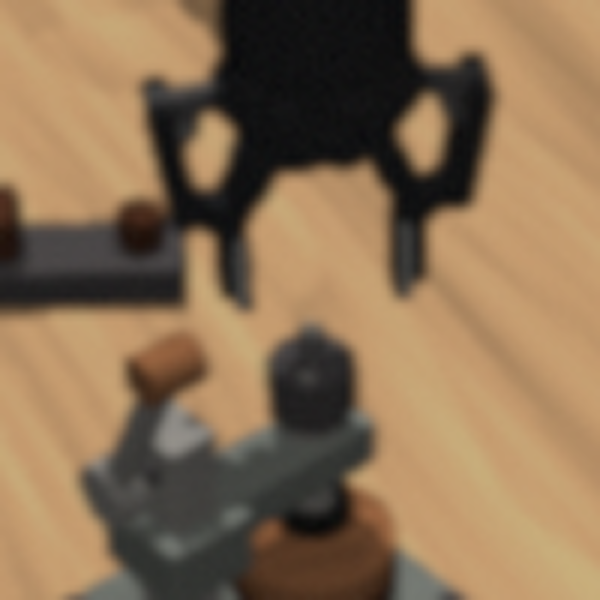

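```bash
python3 - <<'E'
import pickle
from h import *
s,t=pickle.load(open('f0.pkl','rb'))
x=1.2145; y=np.array([np.sin(x),-np.cos(x),0])
c=np.array([.433,-.1628,.19])
for P in (c,c+y*.029,c-y*.029,[.434,-.163,.15]): print((proj(s,P)[0]-[249.5,129.5])*6)
print(y)
E
```

```text
[316.94378309 287.03488834]
[246.61159203 292.72588301]
[386.87009869 281.42595404]
[315.2471404 362.8551288]
[ 0.93719511 -0.34880557  0.        ]
```

Emit:
step_arm(motion=[[0.002,-0.001,-0.04,0,0,0,80],[0.002,-0.001,-0.08,0,0,0,80],[0.002,-0.001,-0.12,0,0,0,80],[0.002,-0.001,-0.12,0,0,0,80],[0.002,-0.001,-0.12,0,0,0,80]])

```text
time: 2.65
tool_pos: [0.4359, -0.164, 0.127]
tool_rot: [0.001, 0.821, 0.571, 0.0]
contact_force: [0.0, 0.7, 0.0]
gripper_width: 0.689
```

```bash
python3 - <<'E'
from h import *
s=eyes.grab_frame('scene')
x0,y0=250,130
im=cv2.resize(s['pixels'][y0:y0+100,x0:x0+100],None,fx=6,fy=6,interpolation=cv2.INTER_CUBIC)
cv2.imwrite('pics/s3c.png',cv2.cvtColor(im,cv2.COLOR_RGB2BGR))
print({k:np.round(v,4) for k,v in monitor.state().items()})
E
```

```text
{'time': np.float64(2.7), 'joint_pos': array([-5.1970e-01, -2.5590e-01,  2.0765e+00, -1.0000e-04,  1.3179e+00,
       -1.6340e-01]), 'joint_vel': array([ 0.0026, -0.0063, -0.0063, -0.0009, -0.0047,  0.0006]), 'joint_efforts': array([-1.58000e-02, -2.32922e+01, -3.42755e+01, -1.70000e-03,
        2.40000e-02, -1.00000e-03]), 'tool_pos': array([ 0.4363, -0.1642,  0.1275]), 'tool_rot': array([1.400e-03, 8.212e-01, 5.706e-01, 6.000e-04]), 'contact_force': array([0.7995, 0.3157, 0.0382]), 'ft_torque': array([-0.0314, -0.0517,  0.0205]), 'gripper_width': np.float64(0.6899)}
```

View pics/s3c.png

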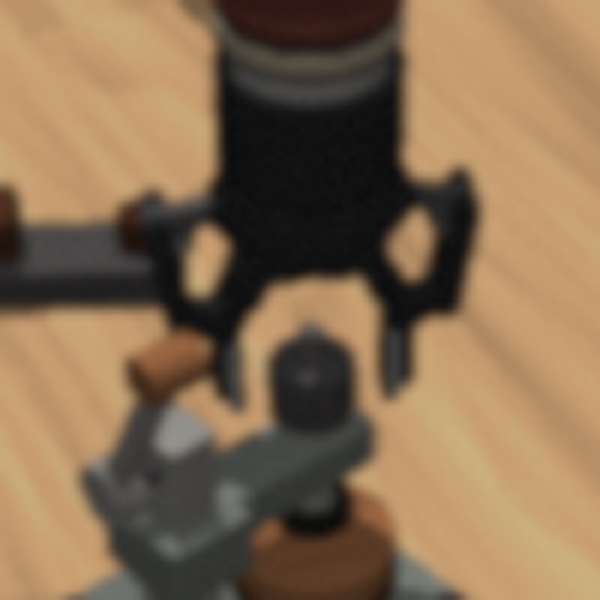

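The fingers straddle the knob evenly, with gaps of 29 and 32 px in the zoomed crop. Closing.

Emit:
step_arm(motion=[[0,0,0,0,0,0,200],[0,0,0,0,0,0,200],[0,0,0,0,0,0,200],[0,0,0,0,0,0,200],[0,0,0,0,0,0,200],[0,0,0,0,0,0,200]])

```text
time: 3.3
tool_pos: [0.4358, -0.1638, 0.1275]
tool_rot: [0.001, 0.821, 0.571, 0.0]
contact_force: [-2.7, 0.7, 6.3]
gripper_width: 0.408
```

```bash
cat > st.py <<'E'
from h import *
S=monitor.state(); print({k:np.round(S[k],3) for k in('time','joint_pos','tool_pos','tool_rot','contact_force','ft_torque','gripper_width')})
E
cat > pic.py <<'E'
import sys,pickle
from h import *
n=sys.argv[1]
s=eyes.grab_frame('scene'); pickle.dump(s,open(n+'.pkl','wb'))
x0,y0=250,150
im=cv2.resize(s['pixels'][y0:y0+100,x0:x0+100],None,fx=6,fy=6,interpolation=cv2.INTER_CUBIC)
cv2.imwrite(f'pics/{n}.png',cv2.cvtColor(im,cv2.COLOR_RGB2BGR))
E
python3 st.py
```

```text
{'time': np.float64(3.3), 'joint_pos': array([-0.519, -0.256,  2.077, -0.   ,  1.32 , -0.163]), 'tool_pos': array([ 0.436, -0.164,  0.127]), 'tool_rot': array([0.001, 0.821, 0.571, 0.   ]), 'contact_force': array([-2.676,  0.688,  6.282]), 'ft_torque': array([0.155, 0.515, 0.014]), 'gripper_width': np.float64(0.408)}
```

The knob is gripped: opening 34.7 mm, small side forces. Trying anticlockwise in small steps.

Emit:
step_arm(motion=[[0,0,0,0,0,0.05,200],[0,0,0,0,0,0.1,200],[0,0,0,0,0,0.15,200],[0,0,0,0,0,0.15,200]])

```text
time: 3.7
tool_pos: [0.4352, -0.1636, 0.1275]
tool_rot: [0.0, 0.751, 0.66, -0.001]
contact_force: [-6.1, 1.7, 7.7]
gripper_width: 0.413
```

```bash
python3 st.py
```

```text
{'time': np.float64(3.7), 'joint_pos': array([-5.190e-01, -2.570e-01,  2.077e+00, -1.000e-03,  1.321e+00,
       -3.900e-01]), 'tool_pos': array([ 0.435, -0.164,  0.127]), 'tool_rot': array([ 0.   ,  0.751,  0.66 , -0.001]), 'contact_force': array([-6.121,  1.738,  7.659]), 'ft_torque': array([0.248, 0.922, 0.103]), 'gripper_width': np.float64(0.413)}
```

Emit:
step_arm(motion=[[0,0,0,0,0,0.05,200],[0,0,0,0,0,0.1,200],[0,0,0,0,0,0.15,200],[0,0,0,0,0,0.2,200]])

```text
time: 4.1
tool_pos: [0.4344, -0.1636, 0.1275]
tool_rot: [-0.001, 0.644, 0.765, -0.001]
contact_force: [-10.0, 2.2, 10.7]
gripper_width: 0.412
```

```bash
python3 st.py
```

```text
{'time': np.float64(4.1), 'joint_pos': array([-5.200e-01, -2.570e-01,  2.077e+00, -2.000e-03,  1.324e+00,
       -6.910e-01]), 'tool_pos': array([ 0.434, -0.164,  0.127]), 'tool_rot': array([-0.001,  0.644,  0.765, -0.001]), 'contact_force': array([-10.028,   2.154,  10.744]), 'ft_torque': array([ 0.26 ,  1.411, -0.125]), 'gripper_width': np.float64(0.412)}
```

Emit:
step_arm(motion=[[0,0,0,0,0,0.05,200],[0,0,0,0,0,0.1,200],[0,0,0,0,0,0.15,200],[0,0,0,0,0,0.2,200]])

```text
time: 4.5
tool_pos: [0.4336, -0.1639, 0.1274]
tool_rot: [-0.002, 0.522, 0.853, -0.002]
contact_force: [-13.0, 1.0, 12.4]
gripper_width: 0.412
```

```bash
python3 st.py
```

```text
{'time': np.float64(4.5), 'joint_pos': array([-0.52 , -0.257,  2.078, -0.004,  1.325, -0.991]), 'tool_pos': array([ 0.434, -0.164,  0.127]), 'tool_rot': array([-0.002,  0.522,  0.853, -0.002]), 'contact_force': array([-12.979,   1.049,  12.352]), 'ft_torque': array([ 0.166,  1.997, -0.163]), 'gripper_width': np.float64(0.412)}
```

Emit:
step_arm(motion=[[-0.003,0,0.002,0,0,0.05,200],[-0.006,0,0.004,0,0,0.1,200],[-0.006,0,0.004,0,0,0.15,200],[-0.006,0,0.004,0,0,0.2,200]])

```text
time: 4.9
tool_pos: [0.4327, -0.1643, 0.1276]
tool_rot: [0.001, 0.389, 0.921, -0.001]
contact_force: [1.3, -4.6, -4.0]
gripper_width: 0.409
```

```bash
python3 st.py
```

```text
{'time': np.float64(4.9), 'joint_pos': array([-5.230e-01, -2.650e-01,  2.084e+00, -1.000e-03,  1.320e+00,
       -1.294e+00]), 'tool_pos': array([ 0.433, -0.164,  0.128]), 'tool_rot': array([ 0.001,  0.389,  0.921, -0.001]), 'contact_force': array([ 1.339, -4.582, -3.982]), 'ft_torque': array([-0.605, -0.318, -0.13 ]), 'gripper_width': np.float64(0.409)}
```

Emit:
step_arm(motion=[[0,0,0,0,0,0.05,200],[0,0,0,0,0,0.1,200],[0,0,0,0,0,0.1,200]])

```text
time: 5.2
tool_pos: [0.4324, -0.1646, 0.1276]
tool_rot: [0.001, 0.32, 0.948, -0.001]
contact_force: [-0.1, -5.1, -4.2]
gripper_width: 0.41
```

```bash
python3 st.py; python3 pic.py s4
```

```text
{'time': np.float64(5.2), 'joint_pos': array([-0.523, -0.265,  2.084, -0.003,  1.321, -1.443]), 'tool_pos': array([ 0.432, -0.165,  0.128]), 'tool_rot': array([ 0.001,  0.32 ,  0.948, -0.001]), 'contact_force': array([-0.148, -5.094, -4.162]), 'ft_torque': array([-0.694, -0.155,  0.129]), 'gripper_width': np.float64(0.41)}
```

View pics/s4.png

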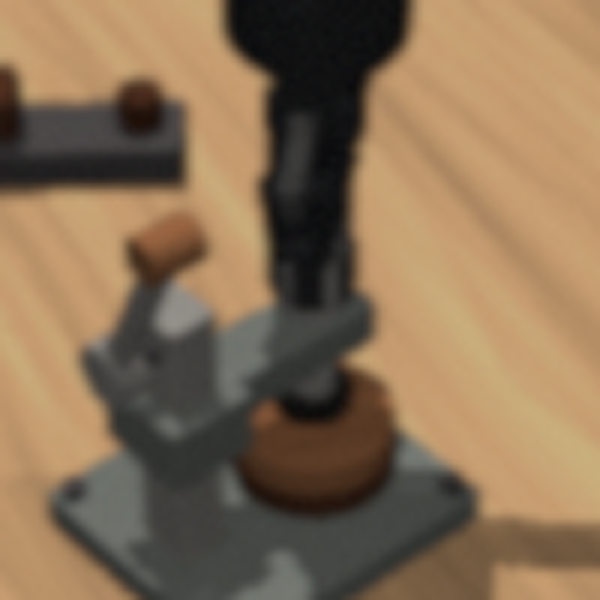

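No stop in 1.28 rad and torque stayed near 0.15 N·m. I'll check the picture to see whether the pad went down.

```bash
cat > prof.py <<'E'
import sys,pickle
from h import *
for n in sys.argv[1:]:
    s=pickle.load(open(n+'.pkl','rb'))
    if isinstance(s,tuple): s=s[0]
    g=s['pixels'][205:232,300:306].astype(float).mean(1)  # centre columns of the pad
    print(n,'R',np.round(g[:,0]).astype(int))
    print(n,'B',np.round(g[:,2]).astype(int))
E
python3 prof.py f0 s4
```

```text
f0 R [ 64  60  58  54  51  50  50  55  58  53  36  20  14  25  53  77  85  87
  90  94  99 100 101  97  82  72  66]
f0 B [63 59 57 53 50 48 49 52 55 50 33 18 12 13 22 32 35 36 37 39 41 42 42 40
 34 30 26]
s4 R [65 61 56 53 52 54 56 59 62 63 55 38 21 14 24 52 77 85 85 87 90 92 89 84
 76 73 68]
s4 B [64 60 55 52 50 51 53 56 59 59 52 35 20 13 14 22 32 35 36 36 37 38 38 35
 31 30 28]
```

```bash
python3 - <<'E'
import pickle
from h import *
s,t=pickle.load(open('f0.pkl','rb'))
c=np.array([.4335,-.1635])
a=np.linspace(0,2*np.pi,721)
def front(r,z,back=False,c=c):
    P=np.c_[c[0]+r*np.cos(a),c[1]+r*np.sin(a),np.full(a.size,z)]
    uv=proj(s,P); return (uv[:,1].min() if back else uv[:,1].max())
for z in(.05,.055,.058,.06,.063): print('pad',z,front(.018,z))
print('blank bottom front',front(.038,.02),'blank top front',front(.038,.05),'blank top back',front(.038,.05,True))
print('knob bottom front',front(.0185,.122),'knob top back',front(.0185,.15,True))
P=proj(s,[[*c,.06],[*c,.02],[*c,.14]]);print(P)
for c0 in(300,):
    g=s['pixels'][180:240,299:306].astype(float).mean(1)
    for i in range(60): print(180+i,np.round(g[i]).astype(int),end='; ')
E
```

```text
pad 0.05 223.2792851347562
pad 0.055 221.91820672569276
pad 0.058 221.09758924228487
pad 0.06 220.54884760975386
pad 0.063 219.72322937832422
blank bottom front 236.56088872431644 blank top front 228.56341817606662 blank top back 209.15166943969226
knob bottom front 202.98306979046808 knob top back 185.19035039518042
[[302.36670839 215.90487716]
 [302.46884112 226.62585154]
 [302.15273277 192.84920023]]
180 [179 140 100]; 181 [175 138  98]; 182 [172 136  99]; 183 [166 136 106]; 184 [157 136 114]; 185 [135 121 106]; 186 [97 89 81]; 187 [64 60 58]; 188 [55 53 53]; 189 [54 51 52]; 190 [57 54 54]; 191 [73 70 69]; 192 [87 83 82]; 193 [81 78 76]; 194 [60 58 57]; 195 [41 39 39]; 196 [33 32 32]; 197 [32 31 31]; 198 [32 31 31]; 199 [32 30 30]; 200 [33 32 32]; 201 [40 39 38]; 202 [54 53 51]; 203 [64 65 62]; 204 [67 69 65]; 205 [65 68 64]; 206 [64 66 62]; 207 [63 65 62]; 208 [58 60 57]; 209 [53 55 52]; 210 [50 51 49]; 211 [50 52 49]; 212 [54 54 52]; 213 [57 56 54]; 214 [52 51 49]; 215 [35 34 32]; 216 [19 19 18]; 217 [14 13 11]; 218 [26 18 13]; 219 [53 35 23]; 220 [77 50 32]; 221 [85 56 35]; 222 [87 56 36]; 223 [89 58 37]; 224 [94 61 39]; 225 [98 65 41]; 226 [100  66  42]; 227 [100  66  42]; 228 [95 62 40]; 229 [81 53 34]; 230 [72 47 29]; 231 [66 42 26]; 232 [54 34 22]; 233 [41 24 16]; 234 [36 22 15]; 235 [41 33 28]; 236 [57 56 51]; 237 [77 80 75]; 238 [ 98 102  96]; 239 [112 117 109];
```

The pad's lower edge moved down 1.0 px, where 4.1 mm predicts about 1.1 px. So anticlockwise lowers it. Continuing in the same grip.

Emit:
step_arm(motion=[[0,-0.002,0,0,0,0.08,200],[0,-0.002,0,0,0,0.16,200],[0,-0.002,0,0,0,0.24,200],[0,-0.002,0,0,0,0.32,200],[0,-0.002,0,0,0,0.4,200],[0,-0.002,0,0,0,0.48,200],[0,-0.002,0,0,0,0.56,200],[0,-0.002,0,0,0,0.64,200],[0,-0.002,0,0,0,0.64,200]])

```text
time: 6.15
tool_pos: [0.4319, -0.1672, 0.1276]
tool_rot: [-0.001, -0.154, 0.988, -0.003]
contact_force: [-0.8, -11.1, -4.6]
gripper_width: 0.417
```

```bash
python3 st.py; python3 pic.py s5; python3 prof.py f0 s4 s5
```

```text
{'time': np.float64(6.15), 'joint_pos': array([-0.526, -0.264,  2.083, -0.006,  1.32 , -2.406]), 'tool_pos': array([ 0.432, -0.167,  0.128]), 'tool_rot': array([-0.001, -0.154,  0.988, -0.003]), 'contact_force': array([ -0.789, -11.133,  -4.613]), 'ft_torque': array([-1.558,  0.174,  0.12 ]), 'gripper_width': np.float64(0.417)}
f0 R [ 64  60  58  54  51  50  50  55  58  53  36  20  14  25  53  77  85  87
  90  94  99 100 101  97  82  72  66]
f0 B [63 59 57 53 50 48 49 52 55 50 33 18 12 13 22 32 35 36 37 39 41 42 42 40
 34 30 26]
s4 R [65 61 56 53 52 54 56 59 62 63 55 38 21 14 24 52 77 85 85 87 90 92 89 84
 76 73 68]
s4 B [64 60 55 52 50 51 53 56 59 59 52 35 20 13 14 22 32 35 36 36 37 38 38 35
 31 30 28]
s5 R [66 61 56 54 54 58 61 65 68 68 64 55 37 20 15 27 54 77 85 88 90 92 90 84
 77 73 68]
s5 B [64 60 55 53 51 52 56 62 65 64 60 52 34 18 12 14 24 32 35 36 38 38 37 34
 32 30 28]
```

Emit:
step_arm(motion=[[0,0,0,0,0,0.08,200],[0,0,0,0,0,0.16,200],[0,0,0,0,0,0.24,200],[0,0,0,0,0,0.32,200],[0,0,0,0,0,0.4,200],[0,0,0,0,0,0.4,200]])

```text
time: 6.8
tool_pos: [0.4328, -0.1685, 0.1277]
tool_rot: [-0.001, -0.439, 0.898, -0.005]
contact_force: [3.5, -15.9, -8.9]
gripper_width: 0.41
```

```bash
python3 st.py; python3 pic.py s6; python3 prof.py s6
```

```text
{'time': np.float64(6.8), 'joint_pos': array([-0.527, -0.263,  2.082, -0.008,  1.315, -3.006]), 'tool_pos': array([ 0.433, -0.169,  0.128]), 'tool_rot': array([-0.001, -0.439,  0.898, -0.005]), 'contact_force': array([  3.548, -15.871,  -8.892]), 'ft_torque': array([-2.371, -0.362,  0.166]), 'gripper_width': np.float64(0.41)}
s6 R [66 61 57 54 55 61 64 67 71 70 66 60 46 28 16 19 40 65 81 88 91 92 90 84
 77 73 68]
s6 B [64 60 55 53 51 53 56 62 67 66 62 56 42 26 14 13 18 27 33 36 38 38 37 35
 32 30 28]
```

View pics/s6.png

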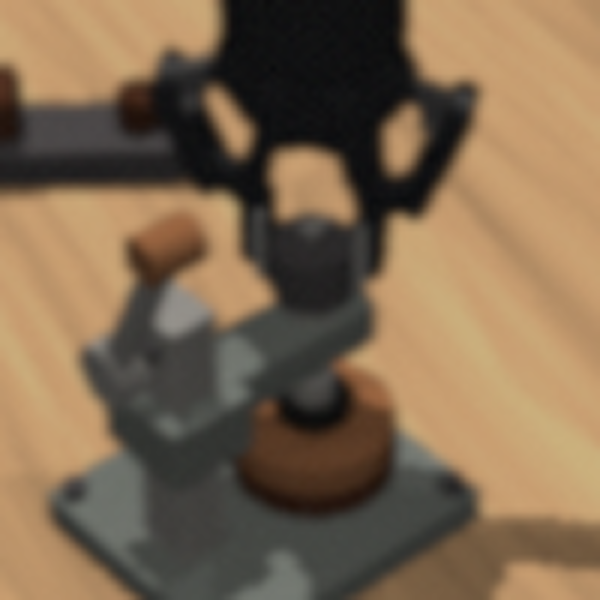

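The pad is still falling at the full rate (2.49 px, or 9.1 mm, for 2.84 rad), so there is no contact yet. The wrist is near its limit, so I'll release, turn back and regrasp.

Emit:
step_arm(motion=[[0,0,0,0,0,0,80],[0,0,0,0,0,0,80],[0,0,0,0,0,0,80],[0,0,0,0,0,0,80],[0,0,0,0,0,0,80]])

```text
time: 7.35
tool_pos: [0.4324, -0.1642, 0.1275]
tool_rot: [0.0, -0.439, 0.899, -0.0]
contact_force: [-0.3, 0.6, -0.1]
gripper_width: 0.685
```

```bash
python3 st.py; python3 pic.py s7
```

```text
{'time': np.float64(7.35), 'joint_pos': array([-0.524, -0.264,  2.083,  0.   ,  1.322, -3.003]), 'tool_pos': array([ 0.432, -0.164,  0.128]), 'tool_rot': array([ 0.   , -0.439,  0.899, -0.   ]), 'contact_force': array([-0.321,  0.648, -0.089]), 'ft_torque': array([-0.054, -0.039, -0.041]), 'gripper_width': np.float64(0.685)}
```

View pics/s7.png

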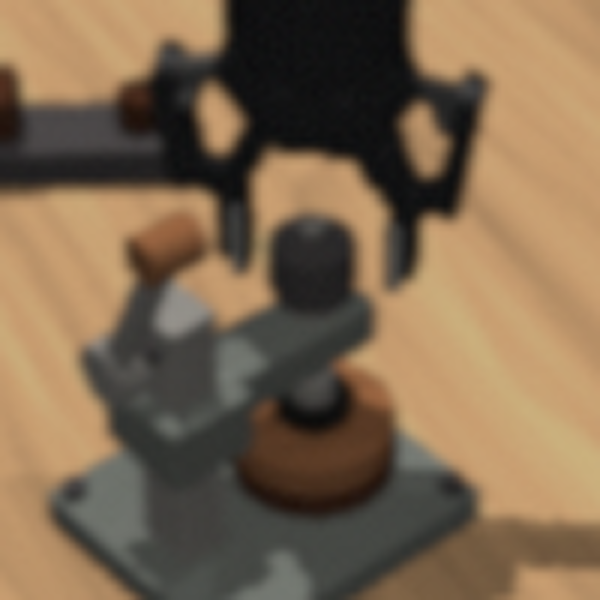

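Emit:
step_arm(motion=[[0.0035,-0.003,0,0,0,-0.09,80],[0.0035,-0.003,0,0,0,-0.18,80],[0.0035,-0.003,0,0,0,-0.27,80],[0.0035,-0.003,0,0,0,-0.36,80],[0.0035,-0.003,0,0,0,-0.45,80],[0.0035,-0.003,0,0,0,-0.54,80],[0.0035,-0.003,0,0,0,-0.63,80],[0.0035,-0.003,0,0,0,-0.72,80],[0.0035,-0.003,0,0,0,-0.81,80],[0.0035,-0.003,0,0,0,-0.9,80]])

```text
time: 8.4
tool_pos: [0.434, -0.1657, 0.1273]
tool_rot: [0.0, 0.222, 0.975, 0.0]
contact_force: [-0.1, -0.5, 0.4]
gripper_width: 0.683
```

Emit:
step_arm(motion=[[0,0,0,0,0,0,200],[0,0,0,0,0,0,200],[0,0,0,0,0,0,200],[0,0,0,0,0,0,200],[0,0,0,0,0,0,200]])

```text
time: 8.9
tool_pos: [0.4339, -0.1661, 0.1278]
tool_rot: [-0.0, 0.219, 0.976, -0.0]
contact_force: [-4.0, -1.0, 5.5]
gripper_width: 0.41
```

```bash
python3 st.py; python3 pic.py s8; python3 prof.py s6 s8
```

```text
{'time': np.float64(8.9), 'joint_pos': array([-5.260e-01, -2.580e-01,  2.078e+00, -1.000e-03,  1.322e+00,
       -1.655e+00]), 'tool_pos': array([ 0.434, -0.166,  0.128]), 'tool_rot': array([-0.   ,  0.219,  0.976, -0.   ]), 'contact_force': array([-3.966, -0.986,  5.46 ]), 'ft_torque': array([-0.216,  0.604,  0.178]), 'gripper_width': np.float64(0.41)}
s6 R [66 61 57 54 55 61 64 67 71 70 66 60 46 28 16 19 40 65 81 88 91 92 90 84
 77 73 68]
s6 B [64 60 55 53 51 53 56 62 67 66 62 56 42 26 14 13 18 27 33 36 38 38 37 35
 32 30 28]
s8 R [65 61 56 53 53 55 60 65 70 69 66 60 46 29 15 18 39 64 80 87 90 91 90 84
 77 73 68]
s8 B [64 59 55 52 50 51 55 61 66 65 62 57 43 26 14 12 17 27 33 36 38 38 37 35
 32 30 28]
```

Emit:
step_arm(motion=[[0,0,0,0,0,0.08,200],[0,0,0,0,0,0.16,200],[0,0,0,0,0,0.2,200],[0,0,0,0,0,0.2,200]])

```text
time: 9.35
tool_pos: [0.4338, -0.1663, 0.1277]
tool_rot: [-0.0, 0.071, 0.998, -0.001]
contact_force: [-3.8, -2.9, 5.4]
gripper_width: 0.405
```

```bash
cat > trk.py <<'E'
import sys,pickle
from h import *
# sub-pixel row of the pad's lower edge (dark->wood, R=47) and upper edge (spindle->pad, R=40), centre columns
for n in sys.argv[1:]:
    s=pickle.load(open(n+'.pkl','rb'))
    if isinstance(s,tuple): s=s[0]
    g=s['pixels'][205:232,300:306].astype(float).mean(1)[:,0]
    i0=9+int(np.argmin(g[9:20])); r=g[i0:i0+6]; j=int(np.argmax(r>47)); lo=i0+j-1+(47-r[j-1])/(r[j]-r[j-1])
    u=g[i0-6:i0+1]; k=int(np.argmax(u<40)); up=i0-6+k-1+(u[k-1]-40)/(u[k-1]-u[k])
    print(n,'lower edge',round(205+lo,2),'upper edge',round(205+up,2))
E
python3 st.py; python3 pic.py s9; python3 trk.py f0 s4 s5 s6 s8 s9
```

```text
{'time': np.float64(9.35), 'joint_pos': array([-5.260e-01, -2.580e-01,  2.078e+00, -1.000e-03,  1.322e+00,
       -1.955e+00]), 'tool_pos': array([ 0.434, -0.166,  0.128]), 'tool_rot': array([-0.   ,  0.071,  0.998, -0.001]), 'contact_force': array([-3.766, -2.856,  5.433]), 'ft_torque': array([-0.339,  0.76 ,  0.144]), 'gripper_width': np.float64(0.405)}
f0 lower edge 218.79 upper edge 214.75
s4 lower edge 219.83 upper edge 215.89
s5 lower edge 220.73 upper edge 216.84
s6 lower edge 221.3 upper edge 217.32
s8 lower edge 221.32 upper edge 217.36
s9 lower edge 221.64 upper edge 217.56
```

Emit:
step_arm(motion=[[0,0,0,0,0,0.08,200],[0,0,0,0,0,0.16,200],[0,0,0,0,0,0.2,200],[0,0,0,0,0,0.2,200]])

```text
time: 9.8
tool_pos: [0.4338, -0.1666, 0.1277]
tool_rot: [-0.0, -0.079, 0.997, -0.001]
contact_force: [-5.4, -4.1, 4.5]
gripper_width: 0.415
```

```bash
python3 st.py; python3 pic.py s10; python3 trk.py s10
```

```text
{'time': np.float64(9.8), 'joint_pos': array([-5.260e-01, -2.580e-01,  2.078e+00, -2.000e-03,  1.321e+00,
       -2.255e+00]), 'tool_pos': array([ 0.434, -0.167,  0.128]), 'tool_rot': array([-0.   , -0.079,  0.997, -0.001]), 'contact_force': array([-5.404, -4.105,  4.505]), 'ft_torque': array([-0.551,  0.71 ,  0.127]), 'gripper_width': np.float64(0.415)}
s10 lower edge 221.81 upper edge 217.83
```

Emit:
step_arm(motion=[[0,0,0,0,0,0.08,200],[0,0,0,0,0,0.16,200],[0,0,0,0,0,0.2,200],[0,0,0,0,0,0.2,200]])

```text
time: 10.25
tool_pos: [0.4339, -0.1668, 0.1277]
tool_rot: [-0.0, -0.227, 0.974, -0.001]
contact_force: [-3.9, -3.8, 4.0]
gripper_width: 0.408
```

```bash
python3 st.py; python3 pic.py s11;python3 pic.py s11b; python3 trk.py s11 s11b; python3 prof.py s10 s11 s11b
```

```text
{'time': np.float64(10.25), 'joint_pos': array([-5.260e-01, -2.580e-01,  2.078e+00, -2.000e-03,  1.321e+00,
       -2.555e+00]), 'tool_pos': array([ 0.434, -0.167,  0.128]), 'tool_rot': array([-0.   , -0.227,  0.974, -0.001]), 'contact_force': array([-3.869, -3.818,  4.002]), 'ft_torque': array([-0.631,  0.63 ,  0.129]), 'gripper_width': np.float64(0.408)}
s11 lower edge 221.8 upper edge 217.84
s11b lower edge 221.79 upper edge 217.84
s10 R [66 61 56 53 56 60 64 68 72 74 68 64 55 37 20 14 26 52 76 87 91 92 90 84
 77 73 68]
s10 B [64 60 55 52 51 52 56 61 68 69 64 60 52 34 18 12 14 22 31 36 38 38 37 34
 32 30 28]
s11 R [66 61 57 54 56 60 65 68 73 73 68 64 56 37 21 14 26 52 76 87 91 92 90 84
 77 73 68]
s11 B [64 60 56 52 52 52 56 61 68 69 65 60 52 34 19 12 14 22 32 36 38 38 38 36
 32 30 28]
s11b R [66 62 57 54 55 61 65 68 73 74 69 64 55 37 21 15 26 53 76 87 91 92 90 84
 77 73 68]
s11b B [64 60 56 52 51 52 56 62 68 70 64 60 52 34 19 12 14 23 32 36 38 38 38 35
 32 30 29]
```

View pics/s11.png

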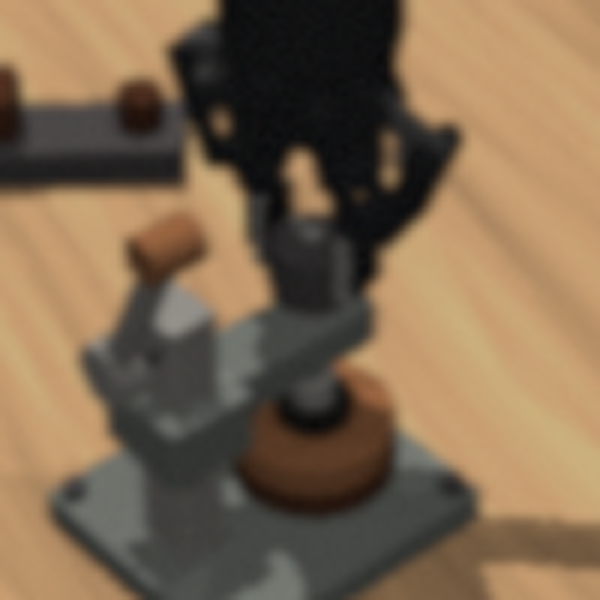

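The pad edge has stopped: s10 and s11 agree to 0.02 px after 0.3 rad more. Contact therefore came at about 3.42 rad (about 10.9 mm), and it's now roughly 1 mm over. Backing off 0.3 rad.

Emit:
step_arm(motion=[[0,0,0,0,0,-0.08,200],[0,0,0,0,0,-0.16,200],[0,0,0,0,0,-0.2,200],[0,0,0,0,0,-0.2,200],[0,0,0,0,0,-0.2,200]])

```text
time: 10.85
tool_pos: [0.4338, -0.1666, 0.1277]
tool_rot: [-0.0, -0.078, 0.997, -0.001]
contact_force: [-4.3, -3.6, 5.1]
gripper_width: 0.41
```

```bash
python3 st.py; python3 pic.py s12; python3 trk.py s10 s12; python3 prof.py s12
```

```text
{'time': np.float64(10.85), 'joint_pos': array([-5.260e-01, -2.580e-01,  2.078e+00, -2.000e-03,  1.321e+00,
       -2.253e+00]), 'tool_pos': array([ 0.434, -0.167,  0.128]), 'tool_rot': array([-0.   , -0.078,  0.997, -0.001]), 'contact_force': array([-4.298, -3.594,  5.103]), 'ft_torque': array([-0.528,  0.721, -0.132]), 'gripper_width': np.float64(0.41)}
s10 lower edge 221.81 upper edge 217.83
s12 lower edge 221.8 upper edge 217.86
s12 R [66 61 56 53 55 60 64 68 73 73 68 64 56 38 20 14 26 52 76 87 90 92 90 84
 77 73 68]
s12 B [64 60 55 52 51 52 56 61 68 69 64 60 52 34 18 11 14 23 32 36 38 38 38 35
 32 30 28]
```

The pad edge is unchanged from first contact and the torque sign flipped, so the nut really turned back. The pad now just meets the blank. Next I release and lift, and measure the lever.

Emit:
step_arm(motion=[[0,0,0,0,0,0,80],[0,0,0,0,0,0,80],[0,0,0,0,0,0,80],[0,0,0,0,0,0,80],[0,0,0.06,0,0,0,80],[0,0,0.14,0,0,0,80],[0,0,0.22,0,0,0,80],[0,0,0.3,0,0,0,80],[0,0,0.32,0,0,0,80]])

```text
time: 11.8
tool_pos: [0.4359, -0.1667, 0.2933]
tool_rot: [0.004, -0.079, 0.997, -0.003]
contact_force: [0.2, -0.3, 0.6]
gripper_width: 0.688
```

```bash
python3 st.py; python3 pic.py s13; python3 trk.py s10 s13; python3 - <<'E'
from tri import *
import pickle
s=pickle.load(open('s13.pkl','rb')); t=pickle.load(open('f0.pkl','rb'))[1]
d=eyes.pinpoint('clamp_b_lever_grip','scene'); print([(round(x['p'],2),np.round(x['uv'],1)) for x in d])
bt=np.array([131,109])/6+[324.5,194.5]; bs=np.array([167,245])/6+[249.5,149.5]
print(bt,bs,tri(s,bs,t,bt))
E
```

```text
{'time': np.float64(11.8), 'joint_pos': array([-0.525, -0.375,  1.891,  0.   ,  1.616, -2.254]), 'tool_pos': array([ 0.436, -0.167,  0.293]), 'tool_rot': array([ 0.004, -0.079,  0.997, -0.003]), 'contact_force': array([ 0.165, -0.323,  0.551]), 'ft_torque': array([0.062, 0.001, 0.007]), 'gripper_width': np.float64(0.688)}
s10 lower edge 221.81 upper edge 217.83
s13 lower edge 221.71 upper edge 217.76
[(0.91, array([527.3, 282.2])), (0.63, array([339.2, 297.1]))]
[346.33333333 212.66666667] [277.33333333 190.33333333] (array([ 0.52683448, -0.10116834,  0.22959797]), np.float64(0.0020399924454526618))
```

View pics/s13.png

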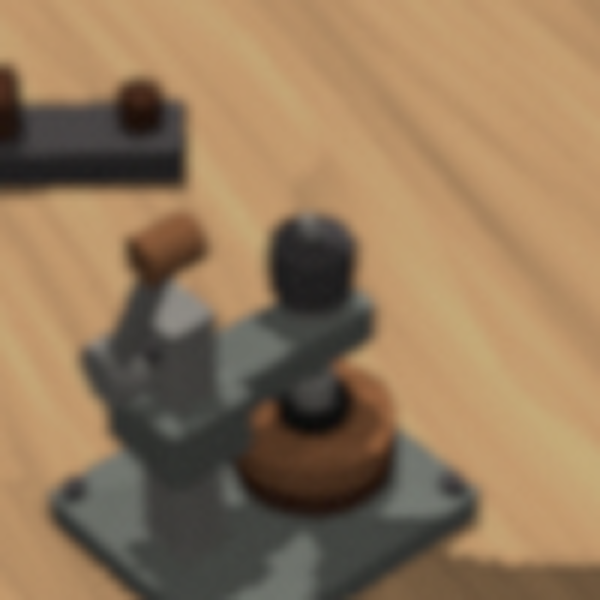

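Barrel triangulated at (0.527, -0.101, 0.230): clamp x ≈ 72 mm, leaning about 23° to +y, which is consistent with the description. I'll move the closed gripper to the barrel's +y side, jaws along clamp x.

Emit:
step_arm(motion=[[0.016,0.022,0,0,0,-0.0995,255],[0.032,0.045,0,0,0,-0.199,255],[0.048,0.067,0,0,0,-0.298,255],[0.063,0.09,0,0,0,-0.398,255],[0.079,0.112,0,0,0,-0.497,255],[0.095,0.134,0,0,0,-0.597,255],[0.11,0.157,0,0,0,-0.696,255],[0.126,0.179,0,0,0,-0.796,255],[0.142,0.2,0,0,0,-0.895,255],[0.157,0.224,0,0,0,-0.995,255]])

```text
time: 12.9
tool_pos: [0.5118, -0.0531, 0.2841]
tool_rot: [-0.002, 0.621, 0.784, -0.001]
contact_force: [0.6, -0.0, 0.2]
gripper_width: 0.001
```

Emit:
step_arm(motion=[[0,0,-0.06,0,0,0,255],[0,0,-0.12,0,0,0,255],[0,0,-0.146,0,0,0,255],[0,0,-0.146,0,0,0,255],[0,0,-0.146,0,0,0,255]])

```text
time: 13.4
tool_pos: [0.5124, -0.0539, 0.2142]
tool_rot: [-0.0, 0.619, 0.786, -0.0]
contact_force: [0.5, 0.8, 0.4]
gripper_width: 0.001
```

```bash
sed -i 's/x0,y0=250,150/x0,y0=230,130/' pic.py; python3 st.py; python3 pic.py s14
```

```text
{'time': np.float64(13.4), 'joint_pos': array([-0.249, -0.202,  1.883,  0.   ,  1.462, -0.486]), 'tool_pos': array([ 0.512, -0.054,  0.214]), 'tool_rot': array([-0.   ,  0.619,  0.786, -0.   ]), 'contact_force': array([0.499, 0.757, 0.414]), 'ft_torque': array([-0.01 ,  0.009,  0.002]), 'gripper_width': np.float64(0.001)}
```

View pics/s14.png

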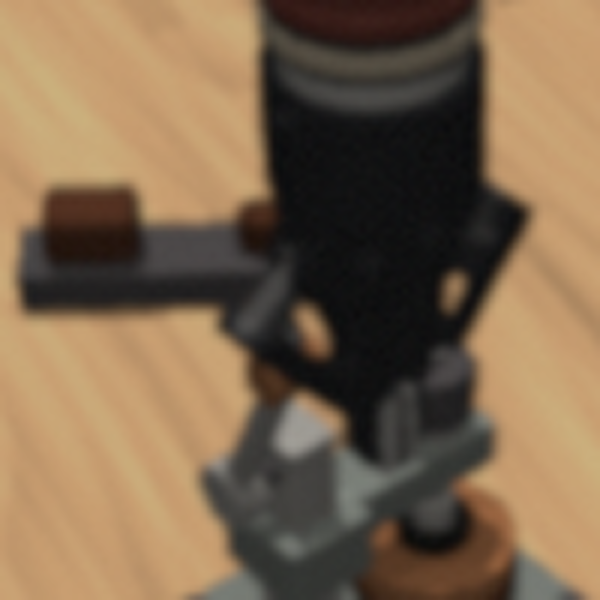

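Emit:
step_arm(motion=[[0.005,-0.02,0,0,0,0,255],[0.009,-0.039,0,0,0,0,255],[0.014,-0.058,0,0,0,0,255],[0.0185,-0.078,0,0,0,0,255],[0.023,-0.097,0,0,0,0,255]])

```text
time: 13.95
tool_pos: [0.5244, -0.103, 0.2149]
tool_rot: [0.0, 0.619, 0.786, 0.001]
contact_force: [-0.6, 2.7, 1.7]
gripper_width: -0.002
```

```bash
python3 st.py; python3 pic.py s15
```

```text
{'time': np.float64(13.95), 'joint_pos': array([-3.340e-01, -1.550e-01,  1.841e+00,  1.000e-03,  1.456e+00,
       -5.700e-01]), 'tool_pos': array([ 0.524, -0.103,  0.215]), 'tool_rot': array([0.   , 0.619, 0.786, 0.001]), 'contact_force': array([-0.65 ,  2.72 ,  1.707]), 'ft_torque': array([ 0.479,  0.099, -0.006]), 'gripper_width': np.float64(-0.002)}
```

View pics/s15.png

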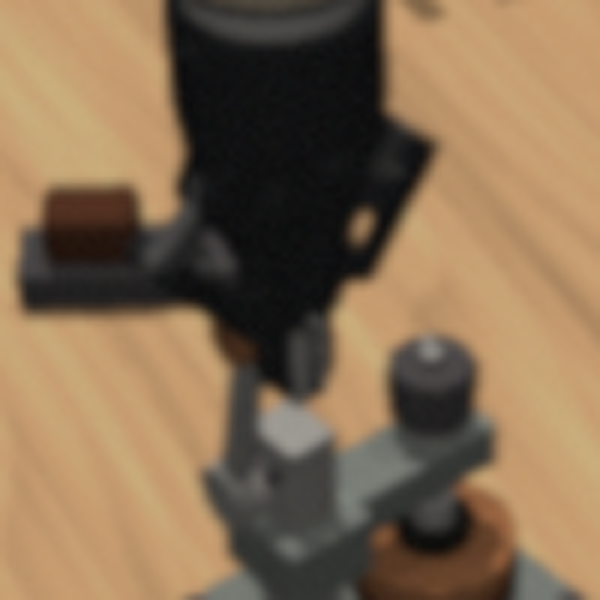

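```bash
python3 - <<'E'
import pickle
from h import *
s=pickle.load(open('s15.pkl','rb'))
X=np.array([np.cos(.234),np.sin(.234)]);Y=np.array([-X[1],X[0]]);o=np.array([.4632,-.157])
def W(x,y,z): return [*(o+x*X+y*Y),z]
for n,P in(('tcp',[.5244,-.103,.215]),('barrel72',W(.072,.018,.233)),('bar-end59',W(.059,.018,.233)),('85',W(.085,.018,.233)),('pivot72',W(.072,0,.14)),('col top',W(.045,0,.155))):
    print(n,(proj(s,P)[0]-[229.5,129.5])*6)
E
```

```text
tcp [295.1917673  390.91597294]
barrel72 [259.34641095 328.10617318]
bar-end59 [286.34019845 313.84918017]
85 [232.01785815 342.55202441]
pivot72 [244.16735403 486.91977702]
col top [294.52439409 429.93955518]
```

The lever is moving at 2.7 N with the tip aligned on the barrel. Continuing over the top.

Emit:
step_arm(motion=[[0.008,-0.019,0,0,0,0,255],[0.014,-0.038,0,0,0,0,255],[0.02,-0.057,0,0,0,0,255],[0.025,-0.076,0,0,0,0,255],[0.029,-0.096,0,0,0,0,255],[0.034,-0.115,0,0,0,0,255],[0.038,-0.135,0,0,0,0,255],[0.043,-0.154,0,0,0,0,255]])

```text
time: 14.8
tool_pos: [0.5452, -0.1795, 0.2134]
tool_rot: [-0.001, 0.619, 0.786, 0.0]
contact_force: [-0.7, 3.5, -2.0]
gripper_width: 0.001
```

```bash
python3 st.py; python3 pic.py s16
```

```text
{'time': np.float64(14.8), 'joint_pos': array([-4.480e-01, -5.500e-02,  1.751e+00,  1.000e-03,  1.448e+00,
       -6.850e-01]), 'tool_pos': array([ 0.545, -0.18 ,  0.213]), 'tool_rot': array([-0.001,  0.619,  0.786,  0.   ]), 'contact_force': array([-0.664,  3.534, -2.02 ]), 'ft_torque': array([ 0.658,  0.126, -0.035]), 'gripper_width': np.float64(0.001)}
```

View pics/s16.png

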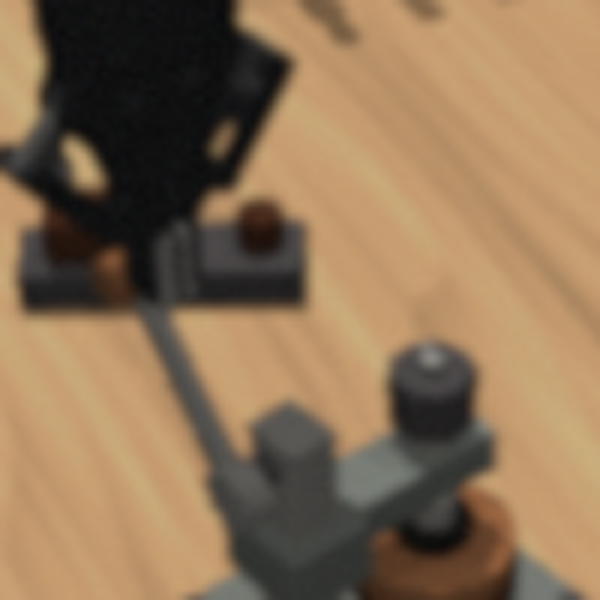

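Emit:
step_arm(motion=[[0.008,-0.015,-0.002,0,0,0,255],[0.015,-0.029,-0.014,0,0,0,255],[0.018,-0.041,-0.028,0,0,0,255],[0.021,-0.053,-0.044,0,0,0,255],[0.024,-0.064,-0.06,0,0,0,255],[0.026,-0.076,-0.078,0,0,0,255]])

```text
time: 15.45
tool_pos: [0.5589, -0.2173, 0.1746]
tool_rot: [-0.0, 0.619, 0.786, 0.001]
contact_force: [0.0, 3.4, 1.6]
gripper_width: -0.004
```

```bash
python3 st.py; sed -i 's/x0,y0=230,130/x0,y0=210,130/' pic.py; python3 pic.py s17
```

```text
{'time': np.float64(15.45), 'joint_pos': array([-4.960e-01,  3.400e-02,  1.729e+00,  1.000e-03,  1.379e+00,
       -7.320e-01]), 'tool_pos': array([ 0.559, -0.217,  0.175]), 'tool_rot': array([-0.   ,  0.619,  0.786,  0.001]), 'contact_force': array([0.005, 3.432, 1.636]), 'ft_torque': array([ 0.508, -0.056,  0.066]), 'gripper_width': np.float64(-0.004)}
```

View pics/s17.png

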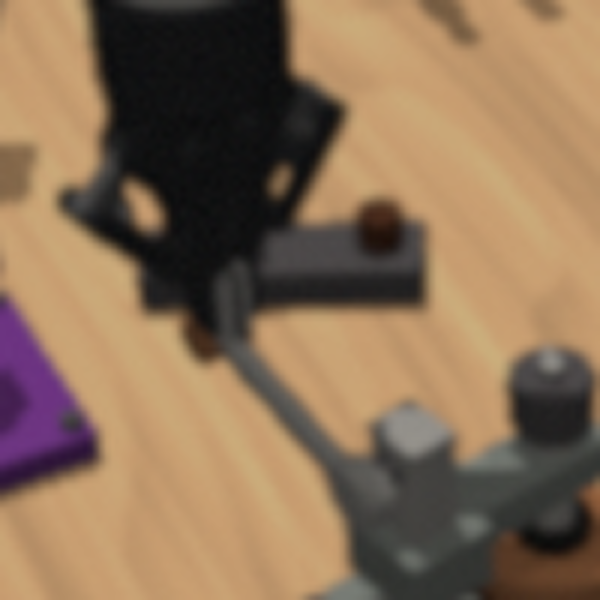

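Emit:
step_arm(motion=[[0,0,0.03,0,0,0,255],[0.003,-0.015,0.034,0,0,0,255],[0.007,-0.029,0.034,0,0,0,255],[0.007,-0.029,0.02,0,0,0,255],[0.007,-0.029,0.005,0,0,0,255],[0.007,-0.029,-0.01,0,0,0,255],[0.007,-0.029,-0.02,0,0,0,255],[0.007,-0.029,-0.03,0,0,0,255]])

```text
time: 16.3
tool_pos: [0.5622, -0.2321, 0.1605]
tool_rot: [0.0, 0.619, 0.786, -0.0]
contact_force: [-3.9, -0.2, 24.9]
gripper_width: -0.002
```

```bash
python3 st.py; python3 pic.py s18
```

```text
{'time': np.float64(16.3), 'joint_pos': array([-5.140e-01,  6.600e-02,  1.720e+00, -1.000e-03,  1.355e+00,
       -7.500e-01]), 'tool_pos': array([ 0.562, -0.232,  0.16 ]), 'tool_rot': array([ 0.   ,  0.619,  0.786, -0.   ]), 'contact_force': array([-3.856, -0.159, 24.874]), 'ft_torque': array([ 0.005,  0.556, -0.041]), 'gripper_width': np.float64(-0.002)}
```

View pics/s18.png

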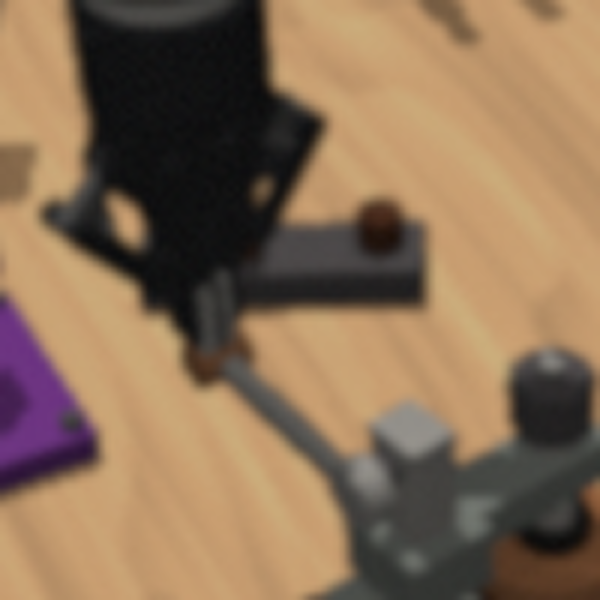

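24.9 N is reached with the tip at z = 0.1605. That puts the barrel at 0.1495, or 84° past vertical, which is the 1.9 rad stop. I'll lift off and check.

Emit:
step_arm(motion=[[0,0,0.03,0,0,0,255],[0,0,0.1,0,0,0,255],[0,0,0.18,0,0,0,255],[0,-0.06,0.26,0,0,0,255],[0,-0.14,0.3,0,0,0,255],[0,-0.22,0.3,0,0,0,255],[0,-0.3,0.3,0,0,0,255],[0,-0.3,0.3,0,0,0,255],[0,-0.3,0.3,0,0,0,255]])

```text
time: 17.25
tool_pos: [0.5617, -0.382, 0.3097]
tool_rot: [-0.001, 0.619, 0.785, 0.0]
contact_force: [0.4, -0.1, -0.5]
gripper_width: 0.0
```

```bash
python3 st.py; python3 - <<'E'
from tri import *
import pickle
s=eyes.grab_frame('scene');t=eyes.grab_frame('top'); pickle.dump((s,t),open('f1.pkl','wb'))
s0,t0=pickle.load(open('f0.pkl','rb'))
for f,n,(x0,y0) in((s,'e1.png',(210,150)),(t,'e2.png',(320,190))):
    im=cv2.resize(f['pixels'][y0:y0+110,x0:x0+130],None,fx=6,fy=6,interpolation=cv2.INTER_CUBIC)[:600,:780]
    cv2.imwrite('pics/'+n,cv2.cvtColor(im,cv2.COLOR_RGB2BGR))
save(t,'e3.png')
# predicted barrel pixel at 1.9 rad
X=np.array([np.cos(.234),np.sin(.234)]);Y=np.array([-X[1],X[0]]);o=np.array([.4632,-.157])
P=[*(o+.072*X-.0945*Y),.1495]
print('pred',(proj(s,P)[0]-[209.5,149.5])*6,(proj(t,P)[0]-[319.5,189.5])*6)
for c,f in(('scene',s),('top',t)):
    print(c,[(round(d['p'],2),np.round(d['uv'],1)) for d in eyes.pinpoint('blank_top',c)],[(round(d['p'],2),np.round(d['uv'],1)) for d in eyes.pinpoint('clamp_a_lever_grip',c)][:5])
E
```

```text
{'time': np.float64(17.25), 'joint_pos': array([-7.070e-01,  1.470e-01,  1.383e+00,  1.000e-03,  1.614e+00,
       -9.420e-01]), 'tool_pos': array([ 0.562, -0.382,  0.31 ]), 'tool_rot': array([-0.001,  0.619,  0.785,  0.   ]), 'contact_force': array([ 0.364, -0.093, -0.453]), 'ft_torque': array([-0.014, -0.038,  0.001]), 'gripper_width': np.float64(0.0)}
pred [224.89296619 237.41605051] [416.7723141  117.79612892]
scene [(0.95, array([304.4, 217.4]))] [(0.88, array([252.6, 191.3])), (0.46, array([156.8, 151.9]))]
top [(0.78, array([361.9, 253.6]))] [(0.65, array([339.1, 190.6])), (0.6, array([387.5, 210.6])), (0.56, array([444. , 140.9])), (0.28, array([254.1, 241.1])), (0.24, array([183.1, 286.4]))]
```

View pics/e1.png

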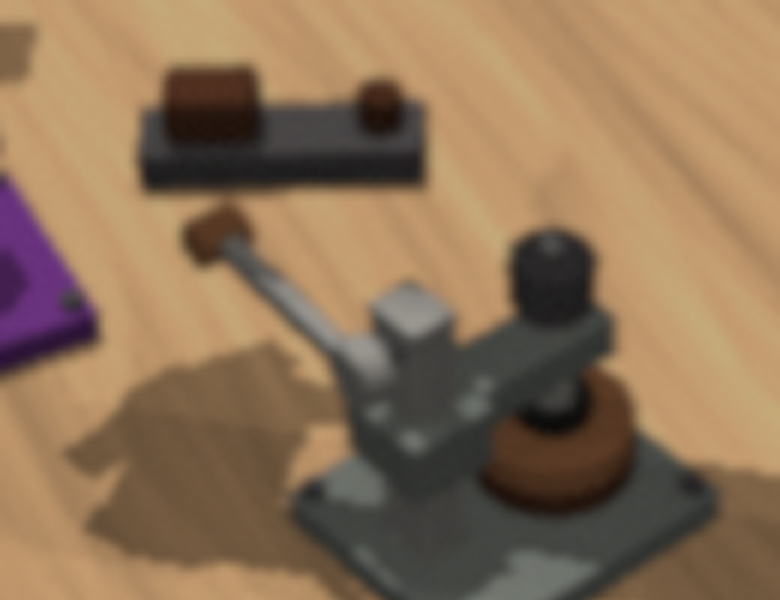

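View pics/e2.png

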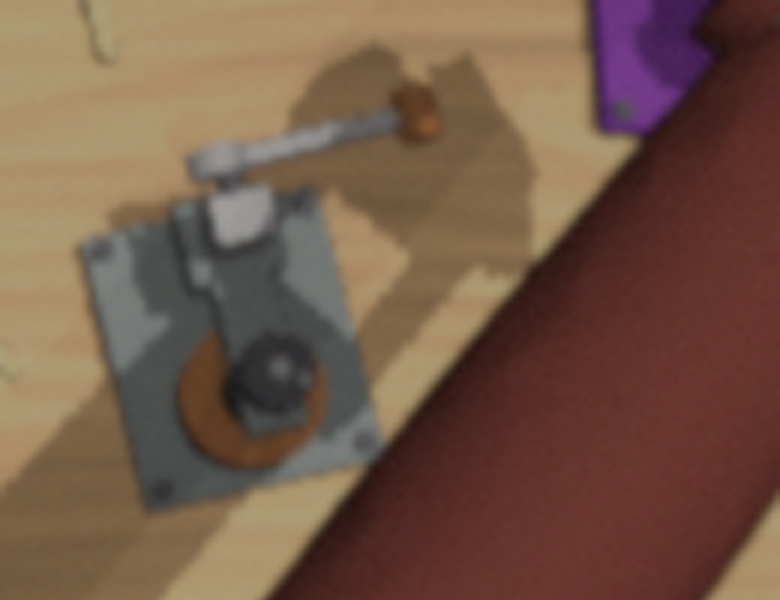

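View pics/e3.png

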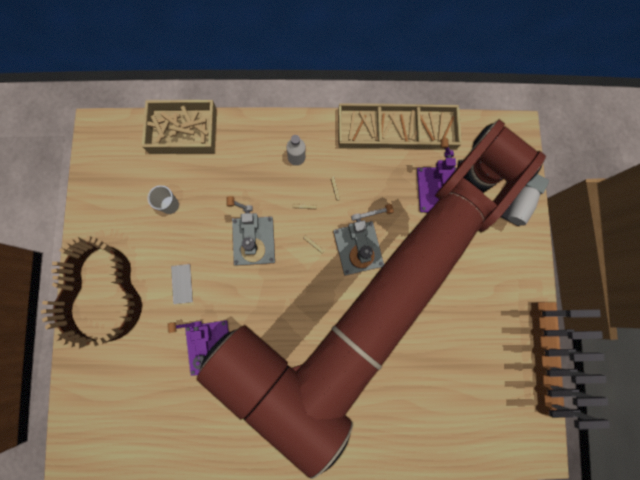

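The barrel is where the 1.9 rad stop predicts in both views: (217,236) against (225,237), and (417,113) against (417,118). The knob and arm dropped about 2.5 px (about 8–9 mm), the blank's outline hasn't moved, and the arm is clear. Handing in.

```bash
python3 - <<'E'
from h import *
print(manip.job_done())
E
```

```text
the job is handed in; nothing more can be done
None
```

The blank's clamp is locked and the job is handed in, at about 17 s of the 67 s allowed.

**What I did:** I gripped the nut of the grey clamp holding the blank, at about (0.434, -0.166). Turning it anticlockwise lowered the pad: no stop in 1.28 rad, and the pad's edge moved down in the picture. The pad met the blank at about 3.4 rad (11 mm). I overshot by 0.3 rad and turned back the same amount. I then pushed the lever over with closed fingers until it pressed back with 25 N at its stop, and withdrew.

**Last checks:**
- **Lever:** the barrel lies within 1–1.5 px of where 1.9 rad predicts, in both cameras.
- **Clamp drop:** the knob and arm dropped about 2.5 px, where the 8 mm of lever travel predicts 2.2.
- **Blank and bystanders:** the blank's outline has not moved, and the bystanders and the other clamp look as before by eye.
- **Robot:** it is clear of everything, with less than 1 N on the wrist.

**Less certain:**
- **Clamping force:** it cannot be measured directly. About 16 N is my inference from where the pad stopped.
- **Pad edge after release:** it read 0.1 px (about 0.3 mm) different, probably from changed shadows, and well inside the tolerance.
- **Knob position:** my first position from the pictures was about 3 mm off what the grip showed. I corrected this when regrasping.

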